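# Lay a soap carton flat in the display rack and push it home

### The arm

A 7-joint arm with a two-finger parallel gripper is mounted at the origin on a cart in front of the work surface, level with it; the furniture and walls round the work are solid. World frame = base frame: x ahead of the robot, y to its left, z up, the work surface at z = 0. Lengths are in m, angles in rad, forces in N, time in s.
With the tool pointing down it reaches from about 0.425 to 0.95 m from the base axis. Payload 4.7 kg.
Tool frame: the origin (TCP) lies between the finger pads; the fingertips stand 25 mm ahead of it and the grasp point (between the pads) lies 6 mm ahead of it; x points along the fingers, z is the direction in which the jaws open and shut, and the axes are right-handed (so a half turn about x gives the same grasp; the last joint's range is limited). The gripper opens to 85 mm and grips with 20 to 120 N. Pads are 22 mm wide; open, the fingers measure 114 mm over their backs; the gripper's body (76 mm by 85 mm) begins 54 mm behind the grasp point. The pads swing forward as they close: fully open they stand 13 mm farther back than shut.
Start: joints at [1.301, 0.469, -0.049, 1.532, 0.024, 1.141, -0.082], TCP at [0.161, -0.656, 0.217] pointing down, gripper open.
Joint ranges: [-2.59, 2.59], [-0.33, 1.99], [-1.39, 1.29], [0.1, 2.45], [-1.04, 4.18], [0.21, 1.99], [-2.66, 2.66]. Speed limits (rad/s): [2.57, 2.57, 3.14, 3.14, 3.14, 3.14, 3.14].

### API

Orientations are given as a 3x3 rotation matrix whose columns are the frame's x, y, z axes.
In Python, from rig import * gives the robot as it stands. Calls block until the motion is done:
- movep(position, orientation): joint-space move of the TCP to a pose.
- move_l(position, attitude=None, feed=0.15, until_force=None): straight line of the TCP; attitude=None keeps the orientation; feed is the mean speed in m/s. With until_force (N) it stops when the force on the tool has changed by that much, and returns True; else False.
- move_joints(angles): joint-space move.
- command_gripper(opening, newtons=None): finger opening in m; newtons is the grip in N (None keeps the last); returns when the fingers have stopped.
- sleep(seconds).
- inverse_kinematics(position, orientation): joint angles nearest the present ones, or None.
- sense(): the state.
- camera(name): name is "scene" or "side" or "wrist"; returns (picture, depth): 384x512x3 uint8, red, green, blue; 384x512 float32, m along the optical axis (not along the pixel's ray), 0 where there is no reading.
- camera_params(name): a dict with "K" (3x3 intrinsics, pixels), "position" and "rotation" of the camera in the world; the wrist camera has in their place "tool_from_camera" (4x4, takes a point from camera to tool coordinates, whose origin is the TCP and whose axes are the tool frame's). Camera axes: x right, y down, z forward; pixel columns grow to the right and rows downward; lengths in m; the calibration is good to about 2 mm. A picture is of the moment at which its call begins: read the wrist's pose just before it. camera_params takes no time and is no camera call.
A pose or a line that the arm cannot do raises Unreachable and nothing moves.
- finish_job(): hands the job in, once; it reports no verdict.
The state is a dict: "time_s": time; "joint_pos": joint angles; "qd": joint speeds; "joint_efforts": joint torques, N m; "position": TCP position; "tcp_rot": TCP orientation; "wrist_force": force on the tool from outside, world axes, zero at the start; "ft_torque": the same for the moment, N m; "finger_gap": finger opening in m.
Only numpy, scipy, OpenCV 4.12 (cv2) and the standard library are available. Lean on these libraries where they do the work, as an engineer would, in place of code of your own. Each camera call takes 0.05 s, during which the arm holds its last target.

### The job

In the white two-bay display rack a small kraft-tan soap carton stands on its end near the open end of one bay, a low tin with a black lid in the other. Without picking anything up, push near the top of the soap carton's broad front so that it tips over backwards into its own bay and lies flat on its broad back; then push on its near end until it is fully home against the stop at the far end of that bay. Leave the tin where it is and do not disturb the amber candle and the white bottle beside the rack.

Things in the scene. Friction and masses are not known exactly. Their poses are not given: they have to be found in the camera images.
- rack: White rack fixed to the table, without a floor: two parallel bays, open on top and at the near end. Origin: on the table, middle of the near end; x along the bays from open end to stop, y left, z up. Bays 70 mm wide inside, centre lines at y = +60 and -60 mm. Side rails 8 mm thick and 8 mm high; far stop 12 mm thick, 20 mm high, its near face at x = 145 mm. Place and yaw vary.
- stop_left (a point): Foot of the stop's near face on the centre line of the left (+y) bay, at table height; axes as the rack's.
- stop_right (a point): Foot of the stop's near face on the centre line of the right (-y) bay, at table height; axes as the rack's.
- soap: Kraft-tan rigid soap carton 45 (x) x 63 (y) x 26 mm (z), about 0.1 kg. Origin: centre of its underside (large face), z to the opposite large face (plain, the front while it stands). Starts on end in either bay: y up, z to the bay's open end, nearly square, 63 mm high, 26 mm deep. Pushed near the top of that front it topples over its far lower edge (balance at about 22 degrees); then z is up, y points to the stop, origin at table height.
- soap_mid (a point): Centre of the soap carton (13 mm from its underside along z). At the start it is 31 mm above the table and 20 to 35 mm in from the open end of the bay; 13 mm above the table when lying.
- soap_end (a point): Centre of the soap carton's end face at +y (31 mm from soap_mid): its top while it stands; after tipping it points along the bay, about 35 to 50 mm short of the stop if the carton did not slide, and meets the stop when home.
- tin: Low cream tin with black lid, 59 mm across, 41 mm high, loose, stands in the bay that the soap is not in; to be left alone. Origin: centre of its underside.
- candle: Amber candle jar with black lid, 85 mm across, 89 mm high, loose, on the table left of the rack; not to be disturbed. Origin: centre of its underside.
- mist_bottle: Slim white bottle with black cap, 33 mm across, 125 mm high, loose, on the table right of the rack; not to be disturbed. Origin: centre of its underside.

How it is judged:
On the way, in this order (a step that is already met when the one before it is completed fails the run):
1. the soap carton has been tipped over into its bay and lies flat on its back on the table (angle between soap's own z axis and vertical below 0.12 rad and height (world z) of soap below 0.006 m and x of soap_end in the frame of rack above 0.07 m), for 0.2 s.
2. the lying soap carton is pushed home against the stop (angle between soap's own z axis and vertical below 0.12 rad and height (world z) of soap below 0.006 m and (y of soap_end in the frame of rack between 0.04 and 0.08 m or y of soap_end in the frame of rack between -0.08 and -0.04 m) and x of soap_end in the frame of rack above 0.137 m and angle between the y axis of soap and the x axis of rack, either way round below 0.3 rad), for 0.2 s.
At the end, for the whole second after the job is handed in: The soap carton lies at rest flat on the table in a bay, its former front up (within 0.12 rad), its end within 8 mm of the far stop and 20 mm of the bay's centre line, its length within 0.3 rad of the bay's direction; tin, candle and bottle still stand within 20 mm of where they were (all of step 2 and linear speed of soap below 0.02 m/s and distance of each of tin, candle, mist_bottle from where it was at the start of the episode below 0.02 m and angle between each of tin, candle, mist_bottle's own z axis and vertical below 0.15 rad); the robot touches nothing.
It fails at once if the soap carton is lifted or carried (its centre over 50 mm high) (height (world z) of soap_mid above 0.05 m).
It fails at once if the tin in the other bay is moved by 20 mm or tipped (distance of tin from where it was at the start of the episode above 0.02 m or angle between tin's own z axis and vertical above 0.3 rad).
It fails at once if the amber candle is moved by 20 mm or tipped (distance of candle from where it was at the start of the episode above 0.02 m or angle between candle's own z axis and vertical above 0.3 rad).
It fails at once if the mist bottle is moved by 20 mm or tipped (distance of mist_bottle from where it was at the start of the episode above 0.02 m or angle between mist_bottle's own z axis and vertical above 0.3 rad).
It also fails if it takes over 38 s, if anything falls off the work surface, if the arm or the gripper's body presses on something with over 40 N, if the wrist force passes 120 N, or if a joint passes its speed limit or range.

## Working session

There is one attempt and no reset: what is moved stays moved. The work goes in short steps, each a Python script; the robot and the scene stay as the last script left them, time stands still between calls to the robot, and variables do not carry over. Pictures are saved under pics/ and viewed, and the job is handed in when it is done.

```bash
mkdir -p pics; ls; python3 - <<'E'
from rig import *
import cv2,numpy as np
s=sense();print(s['time_s'],s['position'],s['tcp_rot'],s['finger_gap'])
for n in ['scene','side']:
    im,d=camera(n);cv2.imwrite(f'pics/{n}0.png',im[:,:,::-1]);np.save(f'pics/{n}0.npy',d);p=camera_params(n);print(n,p)
    np.save(f'pics/{n}0im.npy',im)
E
```

```text
pics
0.0 [ 0.16081085 -0.65492442  0.21583549] [[-5.57324564e-04  9.71146424e-01  2.38483360e-01]
 [ 1.92458227e-03  2.38483997e-01 -9.71144520e-01]
 [-9.99997993e-01 -8.22618493e-05 -2.00196418e-03]] 0.08559283802702544
scene {'K': array([[359.52778777,   0.        , 250.7861245 ],
       [  0.        , 359.52778777, 193.00679993],
       [  0.        ,   0.        ,   1.        ]]), 'position': array([0.02321357, 0.37957904, 0.71979128]), 'rotation': array([[-0.46074327, -0.66589065,  0.58677532],
       [-0.88752635,  0.34832585, -0.30160584],
       [-0.00355251, -0.65974142, -0.75148429]])}
side {'K': array([[392.71296582,   0.        , 255.12374196],
       [  0.        , 392.71296582, 182.7199039 ],
       [  0.        ,   0.        ,   1.        ]]), 'position': array([ 0.11480322, -0.49278885,  0.49260849]), 'rotation': array([[ 0.83510309, -0.29044267,  0.46716794],
       [-0.5499725 , -0.42301838,  0.72012895],
       [-0.01153555, -0.85831143, -0.51299944]])}
```

View pics/scene0.png

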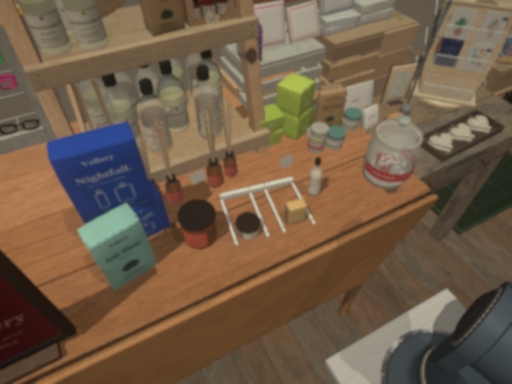

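View pics/side0.png

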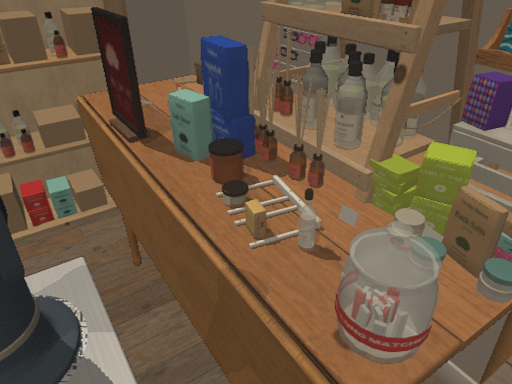

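The scene view shows the soap in the right bay at about (296,211), the tin in the left bay at about (248,225), the candle at (197,222), the bottle at (316,177), and the stop along the top of the rack from (222,195) to (293,181). Next I'll magnify this area.

```bash
python3 - <<'E'
import cv2
for n,(x,y,w,h) in {'scene':(170,145,160,110),'side':(200,125,140,140)}.items():
    a=cv2.imread(f'pics/{n}0.png')[y:y+h,x:x+w]
    f=5 if n=='scene' else 4
    cv2.imwrite(f'pics/{n}0c.png',cv2.resize(a,None,fx=f,fy=f,interpolation=cv2.INTER_CUBIC))
E
```

```text
(no output)
```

View pics/scene0c.png

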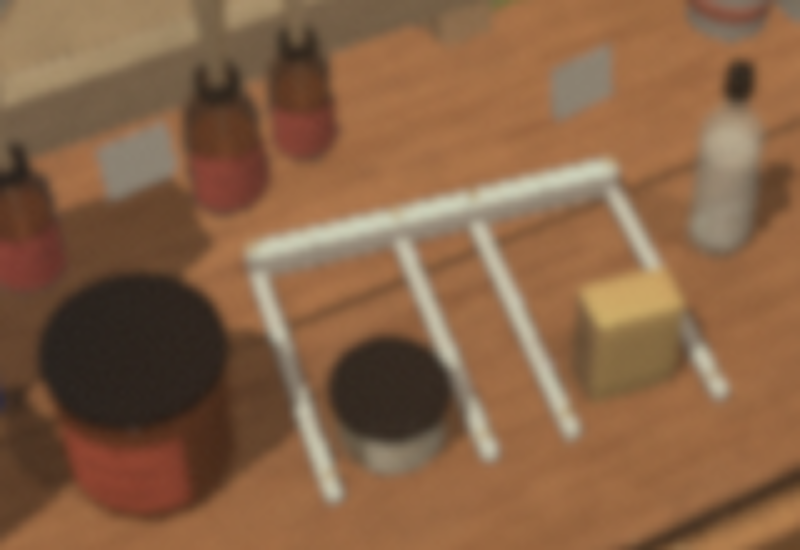

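View pics/side0c.png

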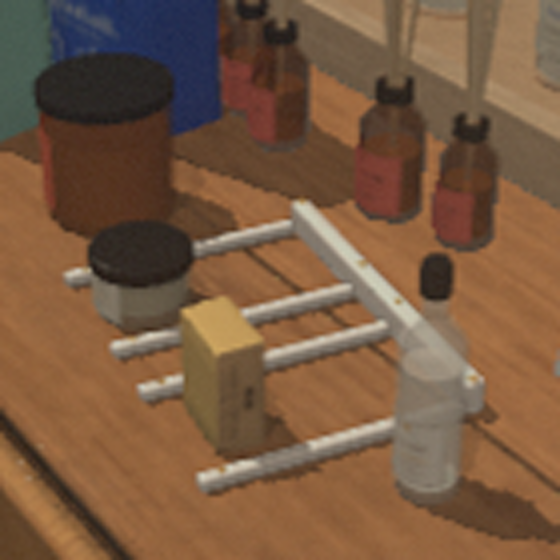

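```bash
cat > h.py <<'E'
import numpy as np,cv2
from rig import *
def ray(n,uv,z,P=None):
    p=camera_params(n)
    if P is None: P=(p['rotation'],p['position'])
    K=p['K'];d=P[0]@np.array([(uv[0]-K[0,2])/K[0,0],(uv[1]-K[1,2])/K[1,1],1])
    return P[1],d,P[1]+d*(z-P[1][2])/d[2]
def tri(a,b):
    (p,d,_),(q,e,_)=ray(*a,0),ray(*b,0)
    M=np.stack([d,-e],1);t=np.linalg.lstsq(M,q-p,rcond=None)[0]
    x,y=p+t[0]*d,q+t[1]*e
    return (x+y)/2,np.linalg.norm(x-y)
E
python3 - <<'E'
from h import *
np.set_printoptions(precision=4,suppress=True)
S=lambda x,y:(170+x/5-.4,145+y/5-.4); D=lambda x,y:(200+x/4-.4,125+y/4-.4)
sc=[S(333,494),S(488,454),S(571,432),S(720,391)]
sd=[D(70,277),D(117,350),D(145,393),D(203,482)]
for a,b in zip(sc,sd): print(ray('scene',a,.008)[2],ray('side',b,.008)[2],tri(('scene',a),('side',b)))
# stop top near corners
print('stop L',ray('scene',S(252,255),.02)[2],ray('side',D(299,206),.02)[2]);print('stop R',ray('scene',S(613,172),.02)[2],ray('side',D(476,382),.02)[2])
# soap top corners: front-left, front-right, back-right, back-left
a=[S(597,316),S(682,300),S(655,270),S(580,290)]
b=[D(181,310),D(219,348),D(263,338),D(224,300)]
for u,v in zip(a,b): print('soap',ray('scene',u,.063)[2],ray('side',v,.063)[2],tri(('scene',u),('side',v)))
for n,c in(('scene',S(390,385)),('side',D(141,250))): print('tin',ray(n,c,.041)[2])
for n,c in(('scene',S(135,350)),('side',D(105,88))): print('candle',ray(n,c,.089)[2])
for n,c in(('scene',S(740,75)),('side',D(437,262))): print('bottle',ray(n,c,.125)[2])
E
```

```text
[0.4552 0.1967 0.008 ] [0.4565 0.1953 0.008 ] (array([0.4565, 0.1964, 0.007 ]), np.float64(0.001154412779822503))
[0.4413 0.1212 0.008 ] [0.4423 0.1169 0.008 ] (array([0.4436, 0.1201, 0.0052]), np.float64(0.0010367416428500192))
[0.434  0.0795 0.008 ] [0.435  0.0756 0.008 ] (array([0.4361, 0.0783, 0.0054]), np.float64(0.0010270507554008131))
[0.4212 0.0021 0.008 ] [ 0.4215 -0.0004  0.008 ] (array([0.4223, 0.0012, 0.0063]), np.float64(0.00037573211525288627))
stop L [0.5985 0.1731 0.02  ] [0.6005 0.1704 0.02  ]
stop R [ 0.5625 -0.0227  0.02  ] [ 0.5699 -0.0246  0.02  ]
soap [0.4535 0.0578 0.063 ] [0.4484 0.0596 0.063 ] (array([0.45  , 0.0592, 0.0644]), np.float64(0.004337666495095761))
soap [0.4432 0.0172 0.063 ] [0.446  0.0218 0.063 ] (array([0.4428, 0.0182, 0.0655]), np.float64(0.002004829556110616))
soap [0.4649 0.0184 0.063 ] [0.468  0.0169 0.063 ] (array([0.4672, 0.0173, 0.062 ]), np.float64(0.0026297383239726126))
soap [0.4708 0.0567 0.063 ] [0.4708 0.0551 0.063 ] (array([0.4715, 0.0562, 0.0621]), np.float64(8.761443167151885e-05))
tin [0.4774 0.1549 0.041 ]
tin [0.4789 0.1507 0.041 ]
candle [0.5149 0.2624 0.089 ]
candle [0.517  0.2526 0.089 ]
bottle [ 0.508 -0.05   0.125]
bottle [ 0.5138 -0.0516  0.125 ]
```

```bash
cat >> h.py <<'E'
O=np.array([.439,.0985,0]);a=np.arctan2(-.0342,.195)
rx=np.array([np.cos(a),np.sin(a),0]);ry=np.array([-np.sin(a),np.cos(a),0])
def W(x,y,z): return O+rx*x+ry*y+np.array([0,0,z])
def rk(p): d=np.asarray(p)-O; return np.array([d@rx,d@ry,d[2]])
def att(t,sg=-1):
    X=np.sin(t)*rx+np.array([0,0,-np.cos(t)]);Z=sg*ry
    return np.stack([X,np.cross(Z,X),Z],1)
def tcp(tip,t): return tip-.025*att(t)[:,0]
E
python3 - <<'E'
from h import *
np.set_printoptions(precision=3,suppress=True)
print(a)
for p in [(.4552,.1967,0),(.458,.0375,.03),(.478,.153,0),(.515,.257,0),(.51,-.05,0),(.446,.0385,0)]: print(rk(p))
S=lambda z,u:ray('scene',u,z)[2]
print('jar',S(0,(388,187)),S(.15,(403,122)))
for t in np.radians([20,30,35,45]):
  for sg in(-1,1):
    print(np.degrees(t),sg,[ (lambda q: None if q is None else np.array(q))(inverse_kinematics(W(*p)-.025*att(t,sg)[:,0],att(t,sg))) for p in [(-.02,-.06,.055),(.05,-.06,.055),(.025,-.06,.012),(.083,-.06,.012),(-.03,-.06,.2)]])
E
```

```text
-0.17361882861132583
[-0.001  0.1    0.   ]
[ 0.029 -0.057  0.03 ]
[0.029 0.06  0.   ]
[0.047 0.169 0.   ]
[ 0.096 -0.134  0.   ]
[ 0.017 -0.058  0.   ]
jar [ 0.433 -0.247  0.   ] [ 0.502 -0.303  0.15 ]
20.0 -1 [None, array([-0.082,  0.227, -0.194,  2.368,  0.697,  0.297, -2.654]), None, None, array([ 1.007, -0.309, -1.079,  2.297, -0.291,  0.669, -1.643])]
20.0 1 [None, array([ 0.566,  0.36 , -0.945,  2.337,  1.091,  0.508,  0.139]), None, array([ 0.388,  0.452, -0.724,  2.308,  1.274,  0.451, -0.007]), array([ 0.885, -0.263, -1.008,  2.299, -0.188,  0.657,  1.382])]
29.999999999999996 -1 [None, None, None, None, None]
29.999999999999996 1 [None, None, None, None, array([ 0.562, -0.302, -0.806,  2.42 ,  0.003,  0.454,  1.122])]
35.0 -1 [None, None, None, None, None]
35.0 1 [None, None, None, None, None]
45.0 -1 [None, None, None, None, None]
45.0 1 [None, None, None, None, None]
```

```bash
python3 - <<'E'
from h import *
np.set_printoptions(precision=2,suppress=True)
pts=[(-.03,-.06,.2),(-.03,-.06,.055),(-.015,-.06,.055),(0,-.06,.055),(.05,-.06,.055),(.02,-.06,.012),(.03,-.06,.012),(.083,-.06,.012)]
def att2(t,ps):
    X=np.sin(t)*rx+np.array([0,0,-np.cos(t)]);Z=ry;Y=np.cross(Z,X)
    Z=np.cos(ps)*Z+np.sin(ps)*Y
    return np.stack([X,np.cross(Z,X),Z],1)
for t in [15,8,0,-10,-20,-30,-40]:
  for ps in [-90,0,90,180]:
    A=att2(np.radians(t),np.radians(ps))
    print(t,ps,''.join('.X'[inverse_kinematics(W(*p)-.025*A[:,0],A) is not None] for p in pts))
E
```

```text
15 -90 XXXXXXXX
15 0 X.XXXXXX
15 90 X.XXXXXX
15 180 X.XXXXXX
8 -90 XXXXXXXX
8 0 XXXXXXXX
8 90 XXXXXXXX
8 180 XXXXXXXX
0 -90 XXXXXXXX
0 0 XXXXXXXX
0 90 .XXXXXXX
0 180 XXXXXXXX
-10 -90 XXXXXXXX
-10 0 XXXXXXXX
-10 90 XXXXXXXX
-10 180 XXXXXXXX
-20 -90 XXXXXXXX
-20 0 XXXXXXXX
-20 90 XXXXXXXX
-20 180 XXXXXXXX
-30 -90 XXXXXXXX
-30 0 XXXXXXXX
-30 90 XXXXXXXX
-30 180 XXXXXXXX
-40 -90 XXXXXXXX
-40 0 XXXXXXXX
-40 90 XXXXXXXX
-40 180 XXXXXXXX
```

```bash
python3 - <<'E'
from h import *
np.set_printoptions(precision=3,suppress=True)
s=sense()
move_l(s['position']+[0,0,.13],feed=.25)
command_gripper(0.0,40)
A=att(0)
movep(tcp(W(-.03,-.06,.2),0),A)
print(sense()['time_s'],sense()['position'])
s=sense();im,d=camera('wrist');cv2.imwrite('pics/w1.png',im[:,:,::-1])
np.savez('pics/w1.npz',p=s['position'],R=s['tcp_rot'],d=d);print(s['tcp_rot'],camera_params('wrist'))
E
```

```text
4.1833 [0.399 0.044 0.225]
[[ 0.     0.985 -0.174]
 [ 0.    -0.174 -0.985]
 [-1.     0.    -0.   ]] {'K': array([[283.125,   0.   , 256.004],
       [  0.   , 283.125, 194.249],
       [  0.   ,   0.   ,   1.   ]]), 'tool_from_camera': array([[ 0.001, -0.326,  0.945, -0.157],
       [ 0.   , -0.945, -0.326,  0.084],
       [ 1.   ,  0.   , -0.   ,  0.   ],
       [ 0.   ,  0.   ,  0.   ,  1.   ]])}
```

View pics/w1.png

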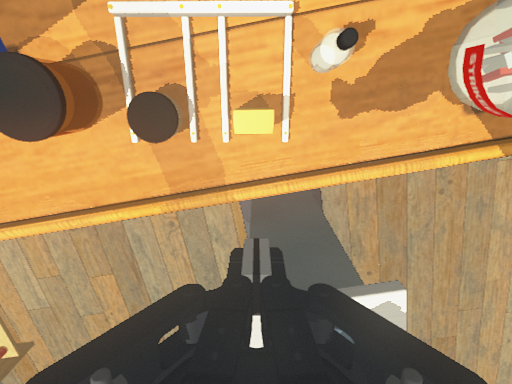

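The wrist view shows the rack square to the tool. Rail tips are along row 141 at columns 134 to 285, the soap top is a yellow block at columns 233–274 and rows 109–134, and the stop is at row 8. I'll measure from these.

```bash
cat >> h.py <<'E'
def wP(p,R):
    T=camera_params('wrist')['tool_from_camera'];return (R@T[:3,:3],R@T[:3,3]+p)
E
python3 - <<'E'
from h import *
np.set_printoptions(precision=4,suppress=True)
f=np.load('pics/w1.npz');P=wP(f['p'],f['R']);im=cv2.imread('pics/w1.png')
hsv=cv2.cvtColor(im,cv2.COLOR_BGR2HSV)
m=cv2.inRange(hsv,(22,80,120),(40,255,255));m[:80]=0;m[145:]=0;m[:,:200]=0;m[:,300:]=0
c=max(cv2.findContours(m,0,2)[0],key=cv2.contourArea);r=cv2.minAreaRect(c);print(r)
for q in cv2.boxPoints(r): print(rk(ray('wrist',q,.063,P)[2]))
for q in [(135,142),(194,142),(226,142),(285,142)]: print('rail',rk(ray('wrist',q,.008,P)[2]))
for q in [(110,13),(292,14)]: print('stop',rk(ray('wrist',q,.02,P)[2]))
g=np.round(im[100:140:2,250].astype(int));print(g.tolist())
E
```

```text
((253.0, 121.5), (23.0, 40.0), 90.0)
[ 0.0411 -0.0355  0.063 ]
[ 0.0411 -0.0788  0.063 ]
[ 0.0166 -0.0793  0.063 ]
[ 0.0166 -0.0348  0.063 ]
rail [-0.0015  0.0988  0.008 ]
rail [-0.0015  0.0212  0.008 ]
rail [-0.0016 -0.0209  0.008 ]
rail [-0.0016 -0.0985  0.008 ]
stop [0.1427 0.1015 0.02  ]
stop [ 0.1415 -0.1004  0.02  ]
[[64, 109, 154], [68, 118, 166], [69, 118, 167], [66, 115, 164], [73, 136, 168], [122, 236, 250], [136, 244, 247], [138, 244, 247], [135, 244, 247], [136, 245, 247], [135, 244, 247], [139, 245, 247], [139, 245, 247], [136, 245, 247], [138, 245, 247], [137, 244, 247], [137, 246, 247], [85, 168, 236], [92, 187, 243], [93, 187, 243]]
```

```bash
python3 - <<'E'
from h import *
np.set_printoptions(precision=3,suppress=True)
move_l(tcp(W(-.015,-.057,.055),0),feed=.12)
print(move_l(tcp(W(.015,-.057,.055),0),feed=.04,until_force=1.0)); s=sense();print(s['time_s'],rk(s['position']),s['wrist_force'])
im,d=camera('side');cv2.imwrite('pics/s2.png',cv2.resize(im[125:265,200:340,::-1],None,fx=4,fy=4))
E
```

```text
False
6.5 [ 0.015 -0.057  0.08 ] [0.202 0.013 0.158]
```

View pics/s2.png

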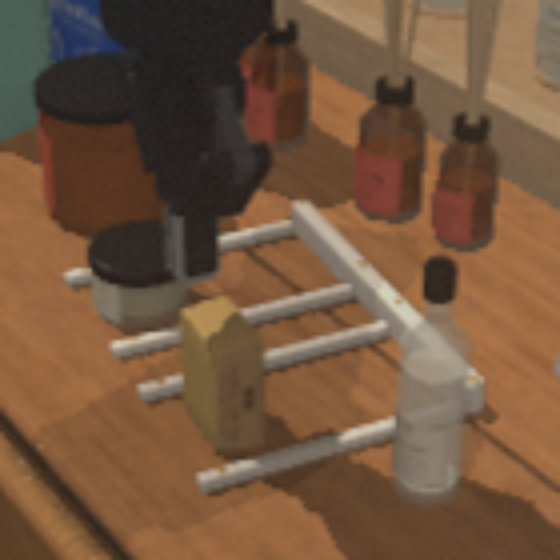

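```bash
python3 - <<'E'
from h import *
np.set_printoptions(precision=4,suppress=True)
s=sense();print(s['finger_gap'],s['position'],rk(s['position']))
p=camera_params('side')
def pj(x):
    c=p['rotation'].T@(x-p['position']);u=p['K']@c/c[2];return (u[:2]-[200,125])*4
for z in (.055,.065,.075,.085): print(z,pj(W(.015,-.057,z)),pj(W(.004,-.057+.015,z)),pj(W(.004,-.057-.015,z)),pj(W(.026,-.057-.015,z)))
im,d=camera('scene');cv2.imwrite('pics/c2.png',cv2.resize(im[145:255,170:330,::-1],None,fx=5,fy=5))
im,d=camera('wrist');cv2.imwrite('pics/w2.png',im[:,:,::-1])
E
```

```text
1.676580418614558e-05 [0.4436 0.0398 0.0799] [ 0.0147 -0.057   0.0799]
0.055 [193.7092 343.7451] [161.2366 333.0427] [184.4541 365.7692] [226.8847 354.6793]
0.065 [193.2881 326.6907] [160.6021 316.0984] [183.9601 348.5096] [226.6864 337.514 ]
0.075 [192.8612 309.4035] [159.9591 298.9253] [183.4592 331.0094] [226.4854 320.1118]
0.085 [192.4285 291.8787] [159.3074 281.5186] [182.9513 313.2635] [226.2815 302.4677]
```

View pics/c2.png

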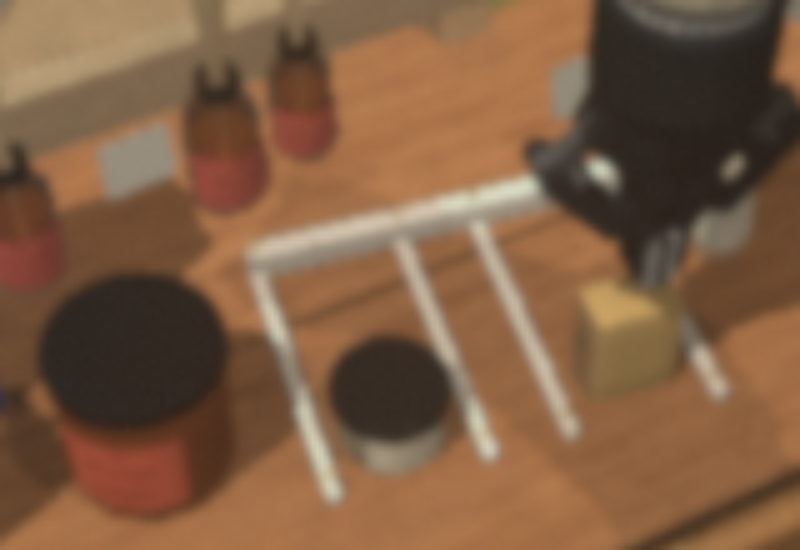

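View pics/w2.png

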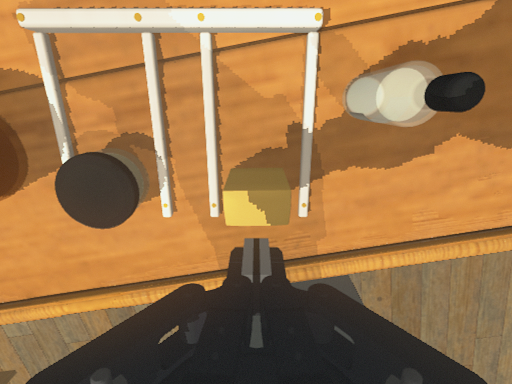

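The soap has not moved, and in both views the fingertip sits above the carton (side crop 195,278; scene crop 655,285). I'll triangulate the real tip.

```bash
python3 - <<'E'
from h import *
np.set_printoptions(precision=4,suppress=True)
S=lambda x,y:(170+x/5-.4,145+y/5-.4); D=lambda x,y:(200+x/4-.4,125+y/4-.4)
for a,b in [((658,288),(195,278)),((658,288),(213,270)),((640,278),(172,265))]:
    x,e=tri(('scene',S(*a)),('side',D(*b)));print(rk(x),e)
T=camera_params('wrist')['tool_from_camera']
K=camera_params('wrist')['K']
for v in (239,):
    d=T[:3,:3]@np.array([0,(v-K[1,2])/K[1,1],1]);o=T[:3,3]
    for y in (-.011,0,.011): print(y,o+d*(y-o[1])/d[1])
im,dep=camera('wrist')
print(dep[236:262:3,250],dep[236:262:3,264])
for u,v in((250,241),(264,241),(250,250),(250,260)):
    z=dep[v,u];print(u,v,(T@np.r_[z*(u-K[0,2])/K[0,0],z*(v-K[1,2])/K[1,1],z,1])[:3])
E
```

```text
[ 0.0115 -0.0596  0.0928] 0.008108499297806408
[ 0.0169 -0.0605  0.0928] 0.01680610085168751
[ 0.0077 -0.0503  0.0999] 0.002150822393624548
-0.011 [ 0.0217 -0.011  -0.    ]
0 [ 0.001  0.    -0.   ]
0.011 [-0.0196  0.011  -0.    ]
[0.2639 0.1535 0.1507 0.1485 0.1438 0.1425 0.1385 0.1362 0.1344] [0.2647 0.1531 0.1517 0.1484 0.1454 0.1426 0.1393 0.1368 0.1348]
250 241 [-0.0223  0.0112 -0.0032]
264 241 [-0.0223  0.0112  0.0042]
250 250 [-0.032   0.0114 -0.003 ]
250 260 [-0.0404  0.0109 -0.0029]
```

All three cameras put the closed fingertip at z≈0.09–0.10, about 40 mm higher than the text's 25 mm offset gives. I'll back off, lower the tool in free space and check again.

```bash
python3 - <<'E'
from h import *
np.set_printoptions(precision=4,suppress=True)
move_l(W(-.018,-.057,.08),feed=.1)
print(move_l(W(-.018,-.057,.045),feed=.06,until_force=2))
s=sense();print(s['time_s'],rk(s['position']),s['wrist_force'])
im,d=camera('side');cv2.imwrite('pics/s3.png',cv2.resize(im[125:265,200:340,::-1],None,fx=4,fy=4))
im,d=camera('scene');cv2.imwrite('pics/c3.png',cv2.resize(im[145:255,170:330,::-1],None,fx=5,fy=5))
im,d=camera('wrist');cv2.imwrite('pics/w3.png',im[:,:,::-1])
E
```

```text
False
7.9167 [-0.018  -0.0567  0.045 ] [ 0.385  -0.0214 -0.1095]
```

View pics/s3.png

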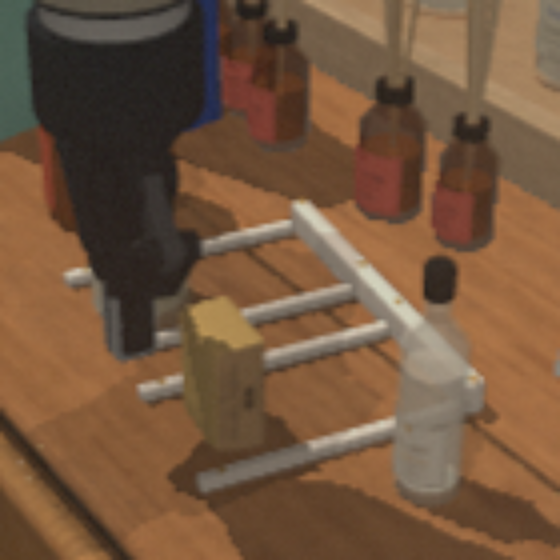

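View pics/c3.png

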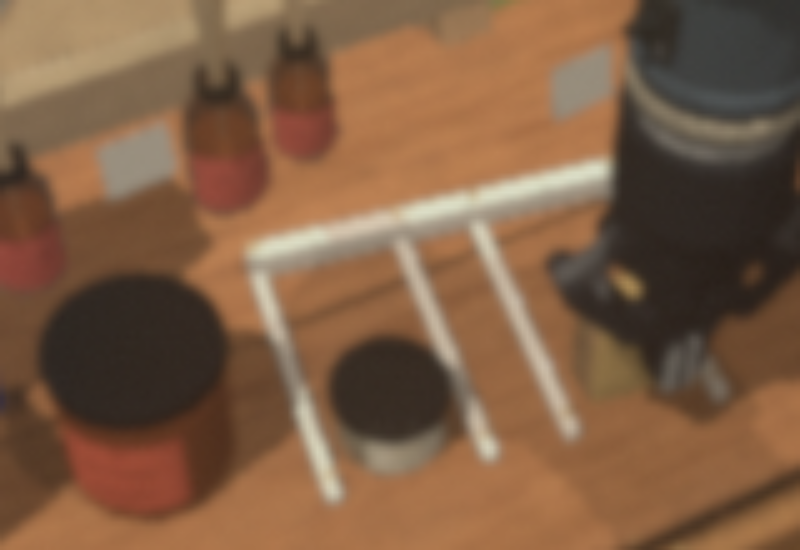

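View pics/w3.png

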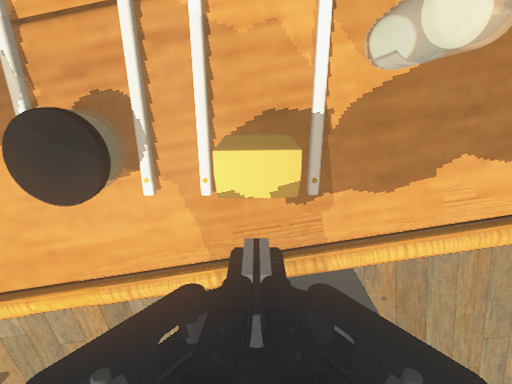

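```bash
python3 - <<'E'
from h import *
np.set_printoptions(precision=1,suppress=True)
for n,off,f in(('side',(200,125),4),('scene',(170,145),5)):
  p=camera_params(n)
  def pj(x):
    c=p['rotation'].T@(x-p['position']);u=p['K']@c/c[2];return (u[:2]-off)*f
  for z in (.02,.03,.04,.05,.06,.07): print(n,z,pj(W(-.018,-.057,z)),pj(W(-.029,-.057-.008,z)),pj(W(-.007,-.057-.008,z)))
E
```

```text
side 0.02 [132.9 418.5] [117.4 433.6] [159.8 422. ]
side 0.03 [132.1 402.1] [116.5 417. ] [159.2 405.6]
side 0.04 [131.2 385.5] [115.5 400.3] [158.5 388.9]
side 0.05 [130.4 368.6] [114.6 383.3] [157.8 372. ]
side 0.06 [129.5 351.6] [113.6 366.1] [157.2 354.9]
side 0.07 [128.6 334.2] [112.6 348.7] [156.5 337.6]
scene 0.02 [656.7 422.6] [681.5 436.6] [663.2 400.6]
scene 0.03 [658.9 410.3] [683.9 424.3] [665.4 388.2]
scene 0.04 [661.1 397.7] [686.3 411.7] [667.7 375.5]
scene 0.05 [663.3 384.8] [688.8 398.9] [670.  362.6]
scene 0.06 [665.6 371.8] [691.3 385.9] [672.3 349.5]
scene 0.07 [668.  358.4] [693.9 372.6] [674.7 336.1]
```

Side, scene and wrist depth now agree that the closed tip is about 19 mm behind the reported TCP, not 25 mm ahead of it. I'll use the measured value, so a TCP height of 0.036 puts the tip at about 0.055.

```bash
sed -i 's/-.025\*att(t)/+.019*att(t)/' h.py; python3 - <<'E'
from h import *
np.set_printoptions(precision=4,suppress=True)
move_l(tcp(W(-.015,-.057,.055),0),feed=.06)
print(move_l(tcp(W(.016,-.057,.055),0),feed=.04,until_force=.8)); s=sense();print(s['time_s'],rk(s['position']),s['wrist_force'])
im,d=camera('wrist');cv2.imwrite('pics/w4.png',im[:,:,::-1])
im,d=camera('side');cv2.imwrite('pics/s4.png',cv2.resize(im[125:265,200:340,::-1],None,fx=4,fy=4))
E
```

```text
False
9.3 [ 0.0157 -0.057   0.0359] [-0.5472  0.4697  0.264 ]
```

View pics/s4.png

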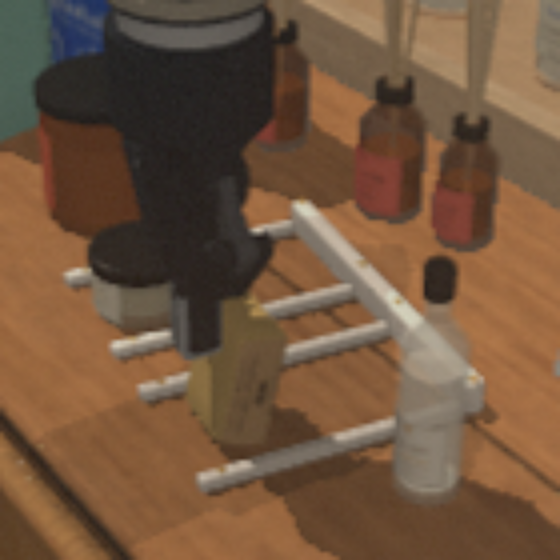

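View pics/w4.png

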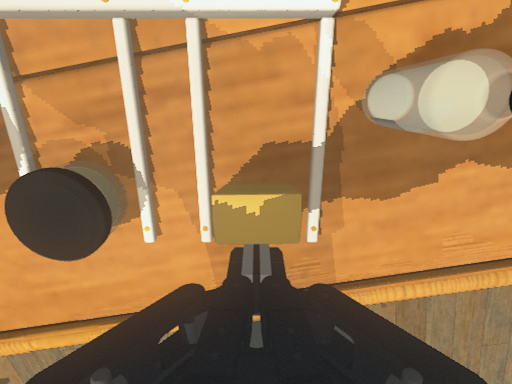

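The carton is tilting backwards without sliding: its near lower edge is lifting at about (215,435) in the side crop. I'll push on past the balance point.

```bash
python3 - <<'E'
from h import *
np.set_printoptions(precision=4,suppress=True)
move_l(tcp(W(.045,-.057,.055),0),feed=.05); s=sense();print(s['time_s'],s['wrist_force'])
move_l(tcp(W(.045,-.057,.07),0),feed=.08)
move_l(tcp(W(-.01,-.057,.08),0),feed=.12)
s=sense();print(s['time_s'])
im,d=camera('wrist');cv2.imwrite('pics/w5.png',im[:,:,::-1]);np.savez('pics/w5.npz',p=s['position'],R=s['tcp_rot'],d=d)
im,d=camera('side');cv2.imwrite('pics/s5.png',cv2.resize(im[125:265,200:340,::-1],None,fx=4,fy=4))
E
```

```text
10.1333 [-0.5722 -0.3222 -0.2274]
11.0833
```

View pics/s5.png

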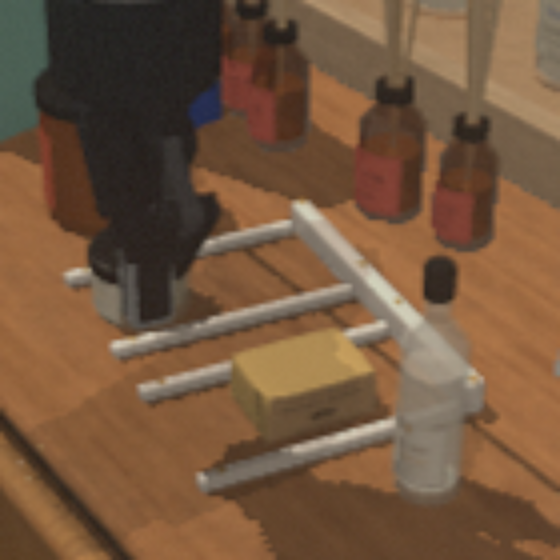

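View pics/w5.png

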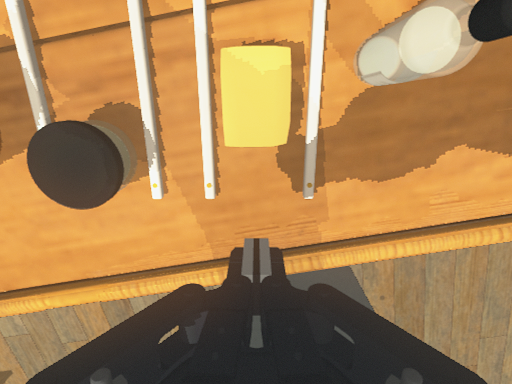

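The carton lies flat in its bay, between rows 45 and 146 in the wrist view. Next I'll measure it and push its near end.

```bash
cat >> h.py <<'E'
def box(f,img):
    f=np.load(f);P=wP(f['p'],f['R']);im=cv2.imread(img);m=cv2.inRange(cv2.cvtColor(im,cv2.COLOR_BGR2HSV),(22,80,120),(40,255,255));m[200:]=0;m[:,:170]=0;m[:,350:]=0
    c=max(cv2.findContours(m,0,2)[0],key=cv2.contourArea);r=cv2.minAreaRect(c);print(r)
    for q in cv2.boxPoints(r): print(rk(ray('wrist',q,.026,P)[2]))
E
python3 - <<'E'
from h import *
np.set_printoptions(precision=4,suppress=True)
box('pics/w5.npz','pics/w5.png')
print(inverse_kinematics(tcp(W(.02,-.057,.01),0),att(0)) is not None,inverse_kinematics(tcp(W(.075,-.057,.01),0),att(0)) is not None)
E
```

```text
((255.5, 96.0), (100.0, 69.0), 90.0)
[ 0.1042 -0.0356  0.026 ]
[ 0.1042 -0.0776  0.026 ]
[ 0.0433 -0.08    0.026 ]
[ 0.0433 -0.0331  0.026 ]
True True
```

```bash
python3 - <<'E'
from h import *
np.set_printoptions(precision=4,suppress=True)
print(move_l(tcp(W(.01,-.057,.03),0),feed=.1,until_force=3))
print(move_l(tcp(W(.01,-.057,.010),0),feed=.05,until_force=3)); s=sense();print(rk(s['position']),s['wrist_force'])
print(move_l(tcp(W(.076,-.057,.010),0),feed=.03,until_force=3)); s=sense();print(s['time_s'],rk(s['position']),s['wrist_force'])
im,d=camera('wrist');cv2.imwrite('pics/w6.png',im[:,:,::-1]);np.savez('pics/w6.npz',p=s['position'],R=s['tcp_rot'],d=d)
im,d=camera('side');cv2.imwrite('pics/s6.png',cv2.resize(im[125:265,200:340,::-1],None,fx=4,fy=4))
E
```

```text
False
False
[ 0.0098 -0.0569 -0.0092] [0.5039 0.5223 0.6086]
True
14.1833 [ 0.0689 -0.0573 -0.0095] [0.2875 0.1391 0.1608]
```

View pics/s6.png

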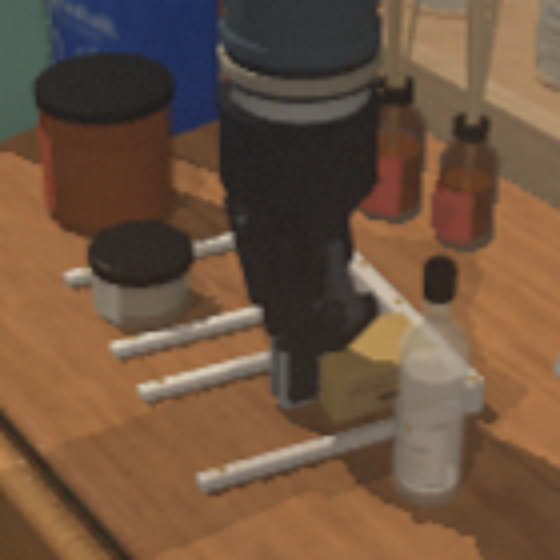

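View pics/w6.png

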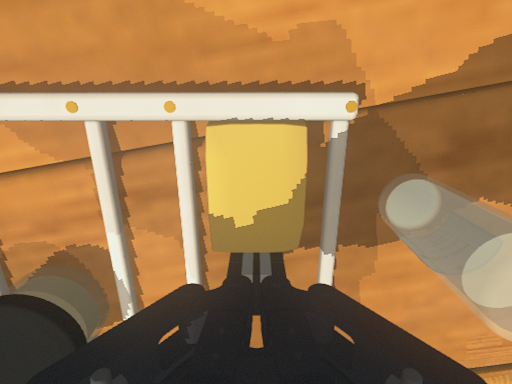

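It stopped on force with the tip front at x≈0.080, which is 63 mm short of the stop. I'll press once more to confirm, then retract and check.

```bash
python3 - <<'E'
from h import *
np.set_printoptions(precision=4,suppress=True)
print(move_l(tcp(W(.076,-.057,.010),0),feed=.02,until_force=6)); s=sense();print(s['time_s'],rk(s['position']),s['wrist_force'])
move_l(tcp(W(.03,-.057,.012),0),feed=.1)
move_l(tcp(W(0,-.057,.14),0),feed=.15);sleep(.3)
s=sense();print(s['time_s'])
im,d=camera('wrist');cv2.imwrite('pics/w7.png',im[:,:,::-1]);np.savez('pics/w7.npz',p=s['position'],R=s['tcp_rot'],d=d)
box('pics/w7.npz','pics/w7.png')
im,d=camera('side');cv2.imwrite('pics/s7.png',cv2.resize(im[125:265,200:340,::-1],None,fx=4,fy=4))
E
```

```text
True
14.5417 [ 0.0689 -0.0577 -0.0101] [ 0.2484  0.2236 -0.0452]
16.4
((255.49996948242188, 56.99999237060547), (83.99998474121094, 54.99999237060547), 90.0)
[ 0.1425 -0.0355  0.026 ]
[ 0.1425 -0.0778  0.026 ]
[ 0.0813 -0.0798  0.026 ]
[ 0.0813 -0.0335  0.026 ]
```

View pics/s7.png

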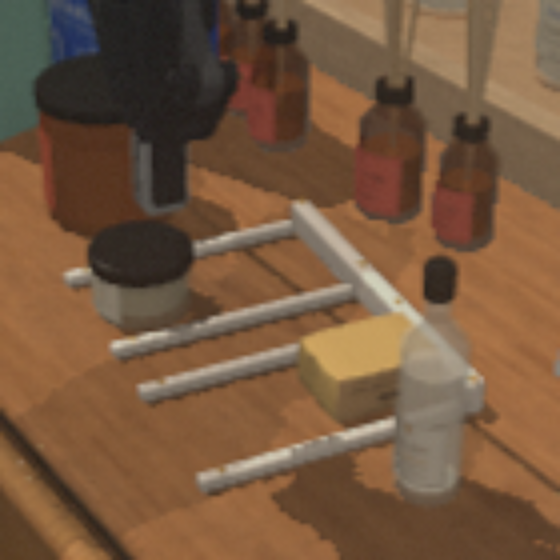

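View pics/w7.png

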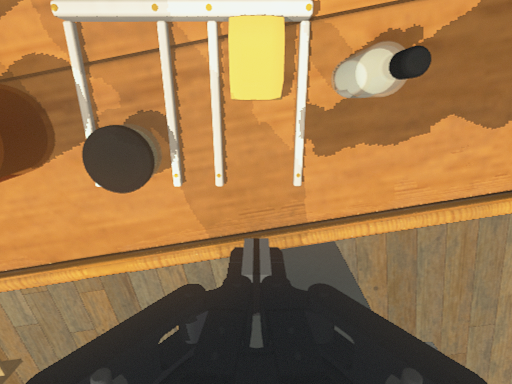

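The carton's far end touches the stop at row 16 in the wrist view. It is flat and square, and the tin, candle and bottle stand in place. The gripper is clear, so I'm handing in.

```bash
python3 -c "
from rig import *
print(finish_job())"
```

```text
the job is handed in; nothing more can be done
None
```

I tipped the soap carton over backwards with the closed fingertips near the top of its front, then pushed its near end until it was against the stop. I handed the job in at about 16.5 s; no verdict was reported.

**Last checks:**
- **Carton:** it lies flat and square in the right bay. Its far end measured x ≈ 0.1425 m in my rack frame, where the stop itself measured 0.142–0.143 m. It is about 3 mm off the bay's centre line.
- **Seating:** both pushes against the stop ended on the force limit at the same place.
- **Tin, candle and bottle:** they stand where they were in the pictures. I judged this by eye and did not measure it.
- **Gripper:** it was withdrawn clear of everything, about 0.14 m up, before I handed in.

**What disagreed:** all the cameras showed the closed fingertips about 19 mm behind the reported TCP, not 25 mm ahead of it as the text says. Because of this, the first approach passed over the carton without touching it. I used the measured offset after that, and the contacts came where expected.

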